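# Set a ratcheted sample turntable back by one notch

## Task

The sample turntable has been indexed one place too far. Pushing gently with a fingertip, tip the ratchet pawl up out of its notch by its ball-ended lever until it stays up, push the turntable back by exactly one notch (clockwise seen from above, by one of its upright pegs), then tip the pawl down again so that it sits fully in the next notch. Grasp and lift nothing: the vials stay standing in the turntable, and everything else on the bench stays where it is.

Things in the scene. Friction and masses are not known exactly. Their poses are not given: they have to be found in the camera images.
- station: Fixed grey round base, 192 mm across, under the turntable. Origin: on the bench top under the turntable's axle; z up, yaw varies. The pawl's bearing stands on its -y side. The turntable's pegs, cups and pawl are described below in this frame as at the start.
- table_top (a point): On the turntable's axle at the height of its flat aluminium platform, 38 mm above the bench. The platform carries 8 white cups (26 mm across, 20 mm high) at radius 48 mm and, midway between their angles, 8 upright steel pegs at radius 80 mm. A lower rim, radius 87 to 103 mm, has 8 saw-tooth notches 45 degrees apart.
- push_peg (a point): Centre of the top of one of the 8 pegs (10 mm thick, 45 mm tall, top 83 mm above the bench, neighbours 61 mm apart): the one that at the start stands at (-74, 31) mm in the base's frame. It turns with the turntable; pushed clockwise about the axle it carries the turntable backward.
- turntable (a joint): Angle of the turntable, rad: 0 (within 0.02) at the start; clockwise from above, which is backward, is negative; one notch is 0.785. Light friction, about 0.5 N at a peg; stays where left. Pawl down: free play 0.06 either way in the notch, then clockwise is blocked, anticlockwise clicks on. Dropped short of the notch, the pawl lies on a ramp that still lets it be pushed clockwise to the stop.
- pawl (a joint): Tilt of the steel pawl about its axle, rad. 0: nose fully down in a notch, lever leaning 0.475 towards the turntable. 0.95: raised stop, lever leaning 0.475 away from it. The heavy ball tips it over: beyond about 0.6 it falls to the raised stop and stays, below about 0.45 it falls back down. Under 1 N at the ball moves it.
- pawl_knob (a point): Centre of the steel ball (20 mm across) on the pawl's 7 mm thick lever, 117 mm above the bench at both ends of its travel. Pawl down: 108 mm from the turntable's axle along the base's -y; pawl up: 172 mm. Pushing the ball along the base's -y (outward) raises the pawl, pushing it along +y (inward) lowers it.
- pawl_axle (a point): Centre of the pawl's axle, which is parallel to the base's x; 140 mm from the turntable's axle along the base's -y, 55 mm above the bench. The ball's centre is 70 mm from it.
- pawl_nose (a point): Middle of the underside of the pawl's nose (8 mm wide, 10 mm along the radius), which drops into the notch; 97 mm from the turntable's axle when down. The raised nose stays lower than 95 mm above the bench.
- vial_1: Loose glass vial with a pale cap, 19 mm across, 58 mm high, standing in a cup of the turntable with its foot on the platform (at the start in the base's frame at (48, 0, 38) mm); origin at the centre of its underside, z up. To be left standing in its cup.
- vial_2: Loose glass vial with a pale cap, 19 mm across, 58 mm high, standing in a cup of the turntable with its foot on the platform (at the start in the base's frame at (34, 34, 38) mm); origin at the centre of its underside, z up. To be left standing in its cup.
- vial_3: Loose glass vial with a pale cap, 19 mm across, 58 mm high, standing in a cup of the turntable with its foot on the platform (at the start in the base's frame at (0, 48, 38) mm); origin at the centre of its underside, z up. To be left standing in its cup.
- short_vial: Bystander: glass vial with a pale cap, 25 mm across, 50 mm high, standing on the bench near the pawl; origin at the centre of its underside. Leave alone.
- small_bottle: Bystander: white bottle with blue cap, 30 mm across, 63 mm high, beside the turntable; origin at the centre of its underside. Leave alone.
- beaker: Bystander: small clear beaker, 46 mm across, 60 mm high, behind the turntable; origin at the centre of its underside. Leave alone.
- petri_dishes: Bystander: two stacked clear petri dishes, 70 mm across, 32 mm high, left of the turntable; origin at the centre of its underside. Leave alone.
- tall_bottle: Bystander: white bottle with green cap, 52 x 58 x 135 mm, far to the left; origin at the centre of its underside. Leave alone.
- amber_bottle: Bystander: amber bottle, 55 mm across, 113 mm high, to the right; origin at the centre of its underside. Leave alone.
- tip_box: Bystander: blue pipette tip box, 122 x 79 x 75 mm, to the right; origin at the centre of its underside. Leave alone.

How it is judged:
By the outcome, as a careful person would: the job done as asked, in the order asked, and still so for the second after the job is handed in, with the robot touching nothing.
It also fails if it takes over 62 s, if anything falls off the work surface, if the arm or the gripper's body presses on something with over 40 N, if the wrist force passes 120 N, or if a joint passes its speed limit or range.

## Robot

A 7-joint arm with a two-finger parallel gripper is mounted at the origin on a cart in front of the work surface, level with it; the furniture and walls round the work are solid. World frame = base frame: x ahead of the robot, y to its left, z up, the work surface at z = 0. Lengths are in m, angles in rad, forces in N, time in s.
With the tool pointing down it reaches from about 0.4 to 0.85 m from the base axis. Payload 4.4 kg.
Tool frame: the origin (TCP) lies between the finger pads; the fingertips stand 14 mm ahead of it and the grasp point (between the pads) lies 5 mm behind it (bot.tips_ahead is the distance from the TCP to the fingertips, in m); z points along the fingers, y is the direction in which the jaws open and shut (so a half turn about z gives the same grasp; the last joint's range is limited). The gripper opens to 94 mm and grips with 3 to 60 N. Pads are 16 mm wide; open, the fingers measure 119 mm over their backs; the gripper's body (75 mm by 177 mm) begins 78 mm behind the grasp point.
Start: joints at [1.209, 0.628, 0.038, 1.517, -0.027, 0.996, -0.02], TCP at [0.19, -0.622, 0.219] pointing down, gripper open.
Joint ranges: [-3.06, 3.06], [-0.37, 2.12], [-1.25, 1.32], [0.18, 2.47], [-1.1, 4.24], [0.23, 1.98], [-2.94, 2.94]. Speed limits (rad/s): [2.57, 2.57, 3.14, 3.14, 3.14, 3.14, 3.14].

## Interface

Orientations are given as a unit quaternion [x, y, z, w].
In Python, from station import bot gives the robot as it stands. The module is installed in compiled form; this text tells all that it offers.
- The arm moves only by the shell command python3 -m jog 'ROWS' [OPENING]. ROWS is JSON, a list of rows, each an object of numbers: "tx", "ty", "tz": the shift along the world's x, y, z in m; "ax", "ay", "az": the turn, a rotation vector about the world's x, y, z in rad. A call has 1 to 20 rows; each row is the pose to reach, as a shift and turn from the pose commanded when the call began; what a row does not reach only later rows make up. A row lasts 1/10 s, in which the tool goes at most 50 mm and 8.59 degrees, less where a joint would pass 70% of its speed; a pose out of reach is approached as far as the arm can. A call with a gripper value outside its range is refused whole. OPENING is the opening, from 0 (shut) to 1 (fully open), set as the call begins (- or left out, the last holds). The fingers move at their own pace and stop on an object; the grip force is fixed at half the most. Time passes only in rows, so rows that repeat a pose let the fingers close. It gives the time, the measured TCP pose, the force and the opening at its end, in the units of the state.
- bot.get_state(): the state, without advancing time (a new reading comes with each control period).
- bot.snapshot(name): name is "side" or "top"; returns (picture, depth): 420x560x3 uint8, red, green, blue; 420x560 float32, m along the optical axis (not along the pixel's ray), 0 where there is no reading.
- bot.camera_info(name): a dict with "K" (3x3 intrinsics, pixels), "R" (3x3) and "t" (3): a world point X has camera coordinates R X + t. Camera axes: x right, y down, z forward; pixel columns grow to the right and rows downward; lengths in m; the calibration is good to about 2 mm. A picture is of the moment at which its call begins. camera_info takes no time and is no camera call.
- bot.finish_job(): hands the job in, once; it reports no verdict.
The state is a dict: "time_s": time; "joint_positions": joint angles; "dq": joint speeds; "joint_efforts": joint torques, N m; "tcp_pos": TCP position; "tool_rot": TCP orientation; "wrist_force": force on the tool from outside, world axes, zero at the start; "torque": the same for the moment, N m; "gripper_width": finger opening in m.
Only numpy, scipy, OpenCV 4.12 (cv2) and the standard library are available. Lean on these libraries where they do the work, as an engineer would, in place of code of your own. Each camera call takes 0.05 s, during which the arm holds its last target.

## Working session

There is one attempt and no reset: what is moved stays moved. The work goes in short steps, Python scripts to look and compute and a shell command to move; the robot and the scene stay as the last step left them, time stands still between calls to the robot, and variables do not carry over. Pictures are saved under pics/ and viewed, and the job is handed in when it is done.

```bash
mkdir -p pics
python3 - <<'E'
from station import bot
import cv2,numpy as np
for n in("side","top"):
    p,d=bot.snapshot(n); cv2.imwrite(f"pics/{n}0.png",p[:,:,::-1]); np.savez(f"{n}0.npz",p=p,d=d)
    c=bot.camera_info(n); print(n,c)
print(bot.get_state())
E
```

```text
side {'K': array([[473.58717622,   0.        , 284.20411911],
       [  0.        , 473.58717622, 200.73766805],
       [  0.        ,   0.        ,   1.        ]]), 'R': array([[-0.99857087, -0.05309344,  0.00610785],
       [-0.03947487,  0.65569664, -0.75399181],
       [ 0.03602712, -0.75315537, -0.65685542]]), 't': array([0.58268572, 0.06762961, 1.38275748])}
top {'K': array([[389.34857142,   0.        , 282.85332416],
       [  0.        , 389.34857142, 214.11999349],
       [  0.        ,   0.        ,   1.        ]]), 'R': array([[-0.00131511, -0.99948974,  0.03191432],
       [-0.99268523, -0.00254801, -0.12070433],
       [ 0.12072405, -0.03183961, -0.99217536]]), 't': array([-0.00248195,  0.59503437,  1.10548139])}
{'time_s': 0.1, 'joint_positions': array([ 1.20917605,  0.62922614,  0.03843413,  1.51820598, -0.02699956,
        0.99626178, -0.02000924]), 'dq': array([ 1.84588607e-04, -1.28750945e-03, -4.04254090e-05, -2.14885480e-03,
        2.88421905e-04,  9.74835214e-04, -1.39109870e-03]), 'joint_efforts': array([ 4.13282745e-03, -5.50787830e+01,  1.14819512e+00, -1.87116122e+01,
       -5.20407851e-02,  1.92624709e-02,  5.07301047e-05]), 'tcp_pos': array([ 0.18937395, -0.62124939,  0.2186835 ]), 'tool_rot': array([ 9.89080839e-01,  1.47371863e-01, -1.20011547e-04, -7.82743408e-04]), 'wrist_force': array([0.676243  , 0.11525934, 0.01211902]), 'torque': array([-0.00261081, -0.01758753, -0.0356398 ]), 'gripper_width': 0.09370195929253575}
```

View pics/side0.png

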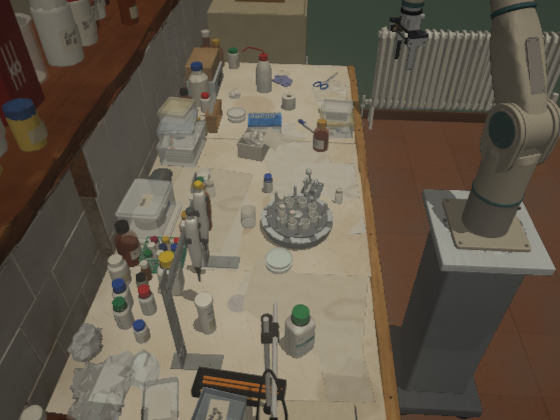

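View pics/top0.png

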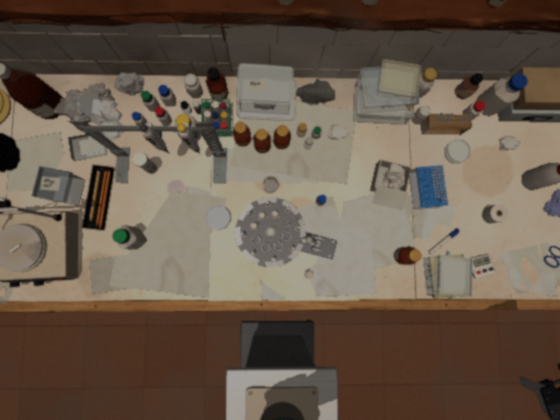

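Run:
```python
import cv2,numpy as np
p=np.load("top0.npz")['p'][:,:,::-1]; c=p[180:300,200:360]; cv2.imwrite("pics/t1.png",cv2.resize(np.ascontiguousarray(c),(800,600),interpolation=cv2.INTER_CUBIC))
p=np.load("side0.npz")['p'][:,:,::-1]; c=p[155:275,230:390]; cv2.imwrite("pics/s1.png",cv2.resize(np.ascontiguousarray(c),(800,600),interpolation=cv2.INTER_CUBIC))
```

```text
(no output)
```

View pics/t1.png

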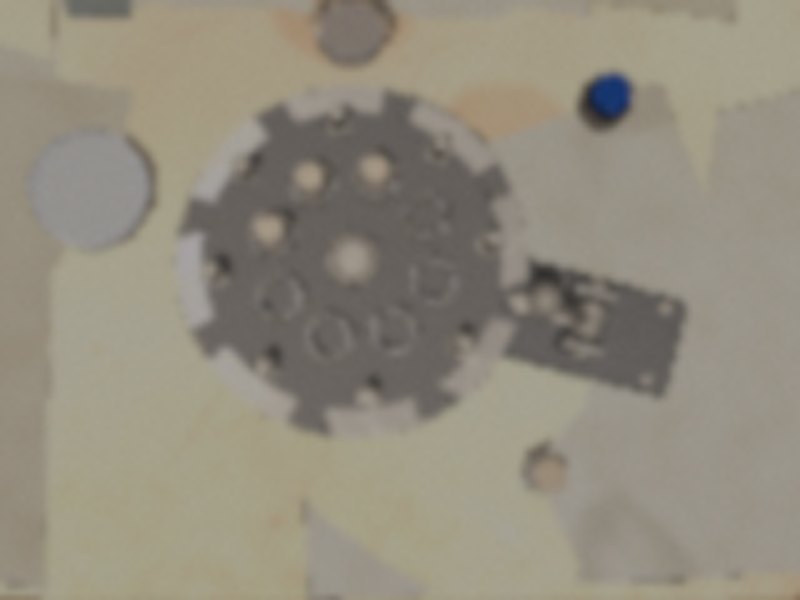

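View pics/s1.png

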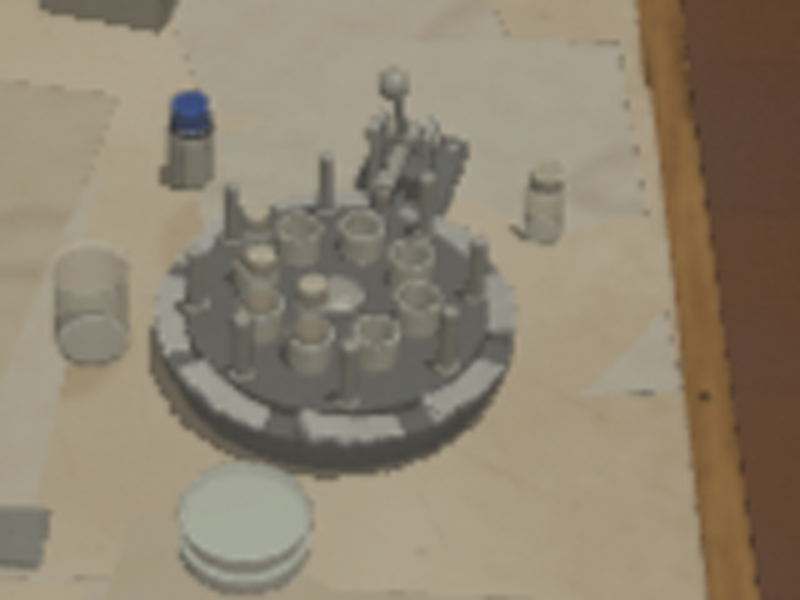

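```bash
cat > h.py <<'E'
from station import bot
import numpy as np
def proj(n,X):
    c=bot.camera_info(n); X=np.atleast_2d(X)@c['R'].T+c['t']; q=X@c['K'].T; return q[:,:2]/q[:,2:]
def ray(n,uv,z):
    c=bot.camera_info(n); d=c['R'].T@np.linalg.solve(c['K'],[uv[0],uv[1],1]); o=-c['R'].T@c['t']
    return o+d*(z-o[2])/d[2]
def w(s,P):
    P=np.atleast_2d(P); c,n=np.cos(s[2]),np.sin(s[2]); R=np.array([[c,-n,0],[n,c,0],[0,0,1]]); return P@R.T+[s[0],s[1],0]
E
cat > fit.py <<'E'
from h import *
from scipy.optimize import least_squares
peg=[]
for k in range(8):
    a=np.radians(22.5+45*k); peg.append([.08*np.cos(a),.08*np.sin(a),.083])
obs=[("side",(395,82),(0,-.108,.117)),("top",(375,168),(.048,0,.096)),("top",(309,175),(.034,.034,.096)),("top",(268,228),(0,.048,.096))]
sp=np.array([(232,187),(327,155),(478,243),(450,308),(350,342),(241,315),(190,250)])/5+[230,155]
def px(n,uv): return np.array(uv)/5+([200,180] if n=="top" else [230,155])
def res(s,det=0):
    r=[proj(n,w(s,P))[0]-px(n,uv) for n,uv,P in obs]
    pp=proj("side",w(s,peg))
    for q in sp:
        i=np.argmin(np.linalg.norm(pp-q,axis=1)); r.append(pp[i]-q)
    return np.array(r) if det else np.ravel(r)
a=ray("top",(270.4,231.6),.04); print(a)
s=least_squares(res,[a[0],a[1],-.2],loss='soft_l1').x
print(s,np.degrees(s[2])); print(res(s,1).round(2))
print("knob",w(s,[0,-.108,.117]),"top px",(proj("top",w(s,[[0,-.108,.117],[0,-.14,.055],[0,0,.04]]))-[200,180])*5)
print("pegs",w(s,peg).round(3),((proj("top",w(s,peg))-[200,180])*5).round())
for n,uv,z in(("short",(545,465),.05),("smallb",(608,97),.063),("beaker",(355,28),.06),("petri",(92,188),.032)): print(n,ray("top",px("top",uv),z).round(3))
E
python3 fit.py
```

```text
[0.54334803 0.03425018 0.04      ]
[ 0.54466591  0.03665391 -0.27993299] -16.038978674590094
[[ 0.3   0.08]
 [-0.64 -0.59]
 [-0.63 -0.57]
 [-0.77 -0.84]
 [-0.02 -1.26]
 [-0.02 -0.66]
 [ 0.53 -1.14]
 [ 0.15 -0.06]
 [ 0.04 -0.09]
 [ 0.16  0.06]
 [ 0.91 -0.54]]
knob [[ 0.51482646 -0.06714207  0.117     ]] top px [[539.31422732 299.97017608]
 [582.65481769 321.36747955]
 [347.86397251 255.7300169 ]]
pegs [[ 0.624  0.046  0.083]
 [ 0.595  0.099  0.083]
 [ 0.536  0.116  0.083]
 [ 0.482  0.086  0.083]
 [ 0.465  0.028  0.083]
 [ 0.495 -0.026  0.083]
 [ 0.554 -0.043  0.083]
 [ 0.607 -0.013  0.083]] [[332. 109.]
 [236. 161.]
 [205. 266.]
 [257. 362.]
 [364. 393.]
 [460. 339.]
 [490. 234.]
 [437. 139.]]
short [ 0.425 -0.076  0.05 ]
smallb [ 0.635 -0.113  0.063]
beaker [0.675 0.033 0.06 ]
petri [0.585 0.186 0.032]
```

```bash
python3 -m jog '[{"tx":0.01,"ty":0.02,"az":0.05},{"tx":0.03,"ty":0.055,"az":0.1},{"tx":0.055,"ty":0.095,"az":0.2},{"tx":0.08,"ty":0.135,"az":0.3},{"tx":0.105,"ty":0.175,"az":0.4},{"tx":0.13,"ty":0.215,"az":0.5},{"tx":0.155,"ty":0.26,"az":0.6},{"tx":0.178,"ty":0.305,"az":0.7},{"tx":0.2,"ty":0.345,"az":0.8},{"tx":0.223,"ty":0.385,"az":0.9},{"tx":0.245,"ty":0.425,"az":0.95},{"tx":0.268,"ty":0.465,"az":0.997},{"tx":0.29,"ty":0.505,"az":0.997},{"tx":0.31,"ty":0.54,"az":0.997},{"tx":0.323,"ty":0.565,"az":0.997},{"tx":0.33,"ty":0.578,"az":0.997},{"tx":0.333,"ty":0.582,"az":0.997},{"tx":0.333,"ty":0.582,"az":0.997},{"tx":0.333,"ty":0.582,"az":0.997}]' 0
python3 - <<'E'
from h import *
import cv2
s=bot.get_state(); print(s['tcp_pos'],s['tool_rot'],s['wrist_force'],s['gripper_width'],s['time_s'])
p,d=bot.snapshot("side"); cv2.imwrite("pics/s2.png",cv2.resize(np.ascontiguousarray(p[125:245,230:390,::-1]),(800,600),interpolation=cv2.INTER_CUBIC))
p,d=bot.snapshot("top"); cv2.imwrite("pics/t2.png",cv2.resize(np.ascontiguousarray(p[180:300,200:360,::-1]),(800,600),interpolation=cv2.INTER_CUBIC))
E
```

```text
[ 0.18937395 -0.62124939  0.2186835 ] [ 9.89080839e-01  1.47371863e-01 -1.20011547e-04 -7.82743408e-04] [0.676243   0.11525934 0.01211902] 0.09370195929253575 0.1invalid input at $[0]: expected keys tx, ty, tz, ax, ay, az
```

View pics/s2.png

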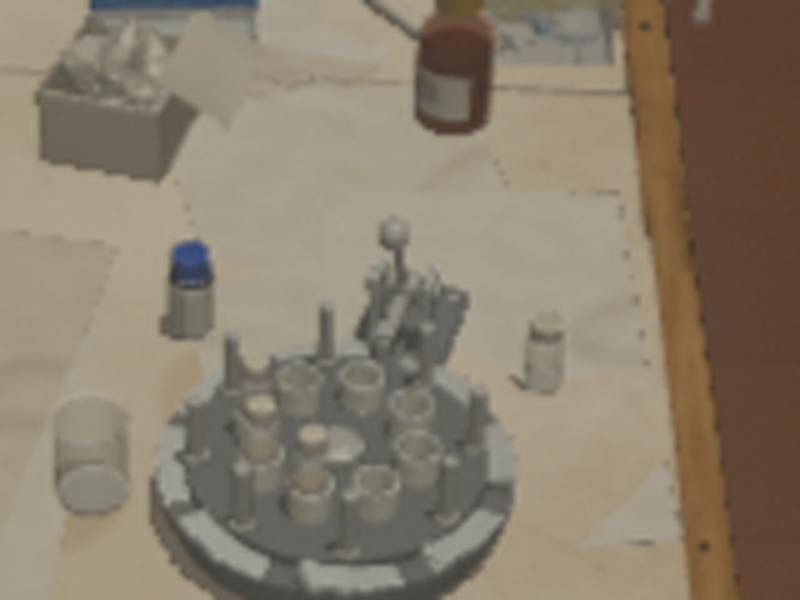

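The move was refused because every row needs all six keys; the scene is unchanged. I'll retype it.

```bash
python3 -m jog '[{"tx":0.01,"ty":0.02,"tz":0,"ax":0,"ay":0,"az":0.05},{"tx":0.03,"ty":0.055,"tz":0,"ax":0,"ay":0,"az":0.1},{"tx":0.055,"ty":0.095,"tz":0,"ax":0,"ay":0,"az":0.2},{"tx":0.08,"ty":0.135,"tz":0,"ax":0,"ay":0,"az":0.3},{"tx":0.105,"ty":0.175,"tz":0,"ax":0,"ay":0,"az":0.4},{"tx":0.13,"ty":0.215,"tz":0,"ax":0,"ay":0,"az":0.5},{"tx":0.155,"ty":0.26,"tz":0,"ax":0,"ay":0,"az":0.6},{"tx":0.178,"ty":0.305,"tz":0,"ax":0,"ay":0,"az":0.7},{"tx":0.2,"ty":0.345,"tz":0,"ax":0,"ay":0,"az":0.8},{"tx":0.223,"ty":0.385,"tz":0,"ax":0,"ay":0,"az":0.9},{"tx":0.245,"ty":0.425,"tz":0,"ax":0,"ay":0,"az":0.95},{"tx":0.268,"ty":0.465,"tz":0,"ax":0,"ay":0,"az":0.997},{"tx":0.29,"ty":0.505,"tz":0,"ax":0,"ay":0,"az":0.997},{"tx":0.31,"ty":0.54,"tz":0,"ax":0,"ay":0,"az":0.997},{"tx":0.323,"ty":0.565,"tz":0,"ax":0,"ay":0,"az":0.997},{"tx":0.33,"ty":0.578,"tz":0,"ax":0,"ay":0,"az":0.997},{"tx":0.333,"ty":0.582,"tz":0,"ax":0,"ay":0,"az":0.997},{"tx":0.333,"ty":0.582,"tz":0,"ax":0,"ay":0,"az":0.997},{"tx":0.333,"ty":0.582,"tz":0,"ax":0,"ay":0,"az":0.997}]' 0
cat > look.py <<'E'
from h import *
import cv2,sys
s=bot.get_state(); print(s['tcp_pos'],s['tool_rot'].round(4),s['wrist_force'],s['gripper_width'],s['time_s'])
for n in sys.argv[2:]:
    p,d=bot.snapshot(n); v,u=(180,200) if n=="top" else (135,230)
    np.savez(f"{n}_{sys.argv[1]}.npz",p=p,d=d)
    cv2.imwrite(f"pics/{n}_{sys.argv[1]}.png",cv2.resize(np.ascontiguousarray(p[v:v+120,u:u+160,::-1]),(800,600),interpolation=cv2.INTER_CUBIC))
E
python3 look.py 3 side top
```

```text
time_s: 2.1
tcp_pos: [0.5218, -0.0418, 0.2193]
tool_rot: [0.799, 0.601, -0.001, 0.0]
wrist_force: [-0.3, 0.5, -0.1]
gripper_width: 0.0008
[ 0.52176602 -0.04177588  0.21933137] [ 7.990e-01  6.013e-01 -7.000e-04  2.000e-04] [-0.33147708  0.49556556 -0.08500162] 0.0008079552837757841 2.1
```

View pics/side_3.png

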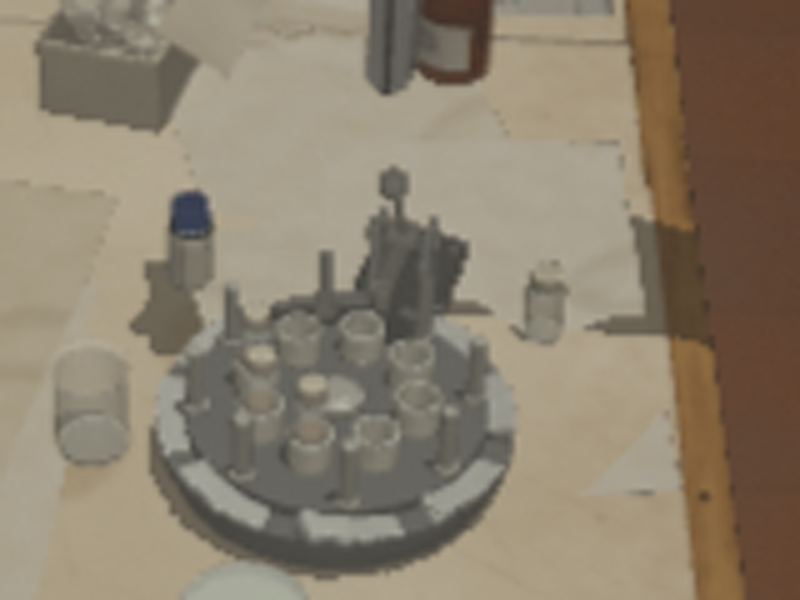

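View pics/top_3.png

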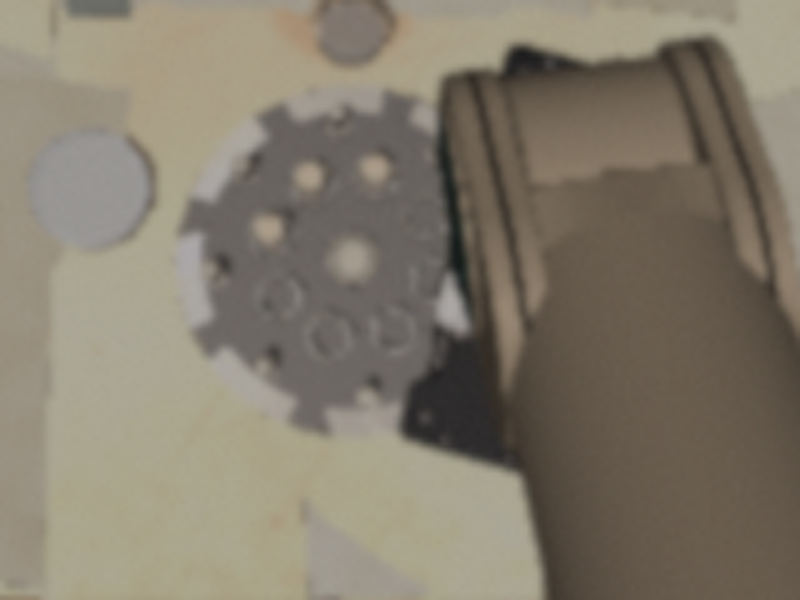

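Pictures: the tip hangs at about (390, 90) in the side crop, on the turntable side of the ball at (394, 183). The turntable and vials are unchanged. Next is to descend and push outward.

```bash
python3 -m jog '[{"tx":0,"ty":0,"tz":-0.02,"ax":0,"ay":0,"az":0},{"tx":0,"ty":0,"tz":-0.05,"ax":0,"ay":0,"az":0},{"tx":0,"ty":0,"tz":-0.08,"ax":0,"ay":0,"az":0},{"tx":0,"ty":0,"tz":-0.096,"ax":0,"ay":0,"az":0},{"tx":0,"ty":0,"tz":-0.101,"ax":0,"ay":0,"az":0},{"tx":0,"ty":0,"tz":-0.101,"ax":0,"ay":0,"az":0},{"tx":0,"ty":0,"tz":-0.101,"ax":0,"ay":0,"az":0}]'
python3 look.py 4 side
```

```text
time_s: 2.9
tcp_pos: [0.5231, -0.0402, 0.1193]
tool_rot: [0.798, 0.602, 0.001, 0.0]
wrist_force: [-0.4, 0.1, 0.0]
gripper_width: 0.0007
[ 0.5231166  -0.04017492  0.11931996] [7.985e-01 6.020e-01 6.000e-04 5.000e-04] [-0.39242921  0.06275723  0.03457431] 0.0006772082905738169 2.9
```

View pics/side_4.png

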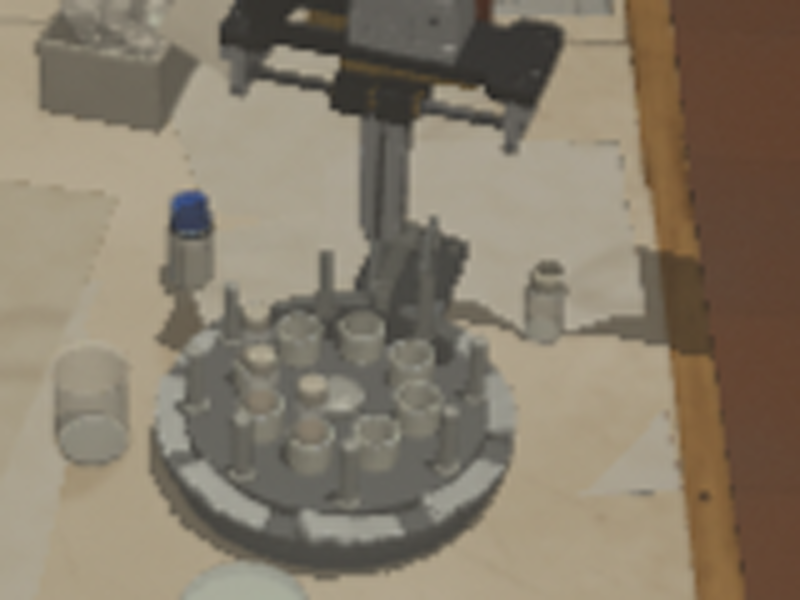

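The tip is now directly in front of the ball, hiding it. It ends at about (388, 240) and is clear of the pegs. Push outward.

```bash
python3 -m jog '[{"tx":-0.001,"ty":-0.004,"tz":0,"ax":0,"ay":0,"az":0},{"tx":-0.0022,"ty":-0.0077,"tz":0,"ax":0,"ay":0,"az":0},{"tx":-0.0033,"ty":-0.0115,"tz":0,"ax":0,"ay":0,"az":0},{"tx":-0.0044,"ty":-0.0154,"tz":0,"ax":0,"ay":0,"az":0},{"tx":-0.0055,"ty":-0.0192,"tz":0,"ax":0,"ay":0,"az":0},{"tx":-0.0066,"ty":-0.023,"tz":0,"ax":0,"ay":0,"az":0},{"tx":-0.0077,"ty":-0.027,"tz":0,"ax":0,"ay":0,"az":0},{"tx":-0.0088,"ty":-0.0308,"tz":0,"ax":0,"ay":0,"az":0},{"tx":-0.0099,"ty":-0.0346,"tz":0,"ax":0,"ay":0,"az":0},{"tx":-0.011,"ty":-0.0385,"tz":0,"ax":0,"ay":0,"az":0},{"tx":-0.0121,"ty":-0.0423,"tz":0,"ax":0,"ay":0,"az":0},{"tx":-0.0132,"ty":-0.0462,"tz":0,"ax":0,"ay":0,"az":0},{"tx":-0.0143,"ty":-0.05,"tz":0,"ax":0,"ay":0,"az":0},{"tx":-0.0155,"ty":-0.054,"tz":0,"ax":0,"ay":0,"az":0},{"tx":-0.0166,"ty":-0.0577,"tz":0,"ax":0,"ay":0,"az":0},{"tx":-0.0166,"ty":-0.0577,"tz":0,"ax":0,"ay":0,"az":0},{"tx":-0.0166,"ty":-0.0577,"tz":0,"ax":0,"ay":0,"az":0}]'
python3 look.py 5 side
```

```text
time_s: 4.65
tcp_pos: [0.5059, -0.0975, 0.1185]
tool_rot: [0.798, 0.602, 0.0, -0.0]
wrist_force: [0.5, 0.3, 0.7]
gripper_width: 0.0008
[ 0.50593693 -0.09748627  0.11849444] [ 7.983e-01  6.022e-01  1.000e-04 -0.000e+00] [0.50942406 0.33121915 0.69249633] 0.0007812210082112726 4.65
```

View pics/side_5.png

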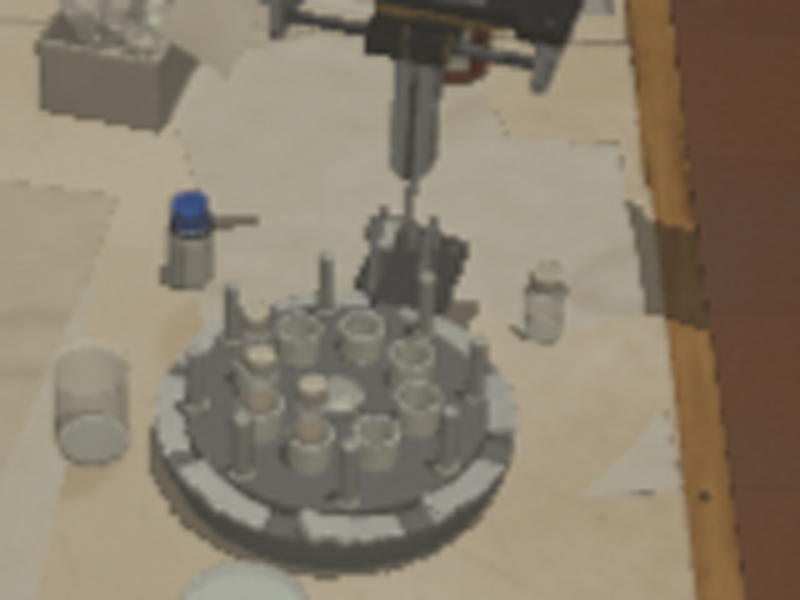

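The lever now extends up behind the tip at about (410, 195), so the ball has moved outward. I'll work out the peg push and lift away to confirm.

```bash
cat > plan.py <<'E'
from h import *
s=(0.544,0.036,-0.278)
th0=np.radians(157.5)+s[2]
def tip(phi,off=.013,r=.080): # phi: turntable angle
    th=th0+phi; return np.array([s[0]+r*np.cos(th)-off*np.sin(th), s[1]+r*np.sin(th)+off*np.cos(th)])
if __name__=="__main__":
    print("ydir deg",np.degrees(th0)-180)
    st=tip(0,.026); print("stage",st, "shift from cmd", st-[.5061,-.0975])
    print("pre",(tip(0,.013)-st).round(4))
    for k in range(0,16): 
        ph=-.775*k/15; print(round(ph,3),(tip(ph)-st).round(4))
E
python3 plan.py
python3 -m jog '[{"tx":0,"ty":0.003,"tz":0.015,"ax":0,"ay":0,"az":0},{"tx":0,"ty":0.004,"tz":0.05,"ax":0,"ay":0,"az":0},{"tx":0,"ty":0.004,"tz":0.085,"ax":0,"ay":0,"az":0},{"tx":0,"ty":0.004,"tz":0.1,"ax":0,"ay":0,"az":0}]'
```

```text
ydir deg -38.4282267046369
stage [0.46516913 0.06535463] shift from cmd [-0.04093087  0.16285463]
pre [0.0081 0.0102]
-0.0 [0.0081 0.0102]
-0.052 [0.0102 0.0138]
-0.103 [0.0125 0.0173]
-0.155 [0.015  0.0206]
-0.207 [0.0177 0.0239]
-0.258 [0.0205 0.0269]
-0.31 [0.0235 0.0299]
-0.362 [0.0266 0.0327]
-0.413 [0.0299 0.0353]
-0.465 [0.0333 0.0377]
-0.517 [0.0368 0.04  ]
-0.568 [0.0405 0.042 ]
-0.62 [0.0442 0.0439]
-0.672 [0.0481 0.0456]
-0.723 [0.052  0.0471]
-0.775 [0.056  0.0484]
time_s: 5.1
tcp_pos: [0.5075, -0.0931, 0.2214]
tool_rot: [0.798, 0.603, 0.002, 0.002]
wrist_force: [0.9, 0.4, -0.5]
gripper_width: 0.0005
```

```bash
python3 -m jog '[{"tx":-0.004,"ty":0.015,"tz":0,"ax":0,"ay":0,"az":-0.05},{"tx":-0.013,"ty":0.05,"tz":0,"ax":0,"ay":0,"az":-0.15},{"tx":-0.024,"ty":0.09,"tz":0,"ax":0,"ay":0,"az":-0.26},{"tx":-0.034,"ty":0.13,"tz":0,"ax":0,"ay":0,"az":-0.35},{"tx":-0.04,"ty":0.152,"tz":0,"ax":0,"ay":0,"az":-0.391},{"tx":-0.0415,"ty":0.158,"tz":0,"ax":0,"ay":0,"az":-0.391},{"tx":-0.0415,"ty":0.158,"tz":0,"ax":0,"ay":0,"az":-0.391},{"tx":-0.0415,"ty":0.158,"tz":0,"ax":0,"ay":0,"az":-0.391}]'
python3 look.py 6 side top
```

```text
time_s: 5.9
tcp_pos: [0.4648, 0.0631, 0.2184]
tool_rot: [0.9, 0.435, -0.0, 0.0]
wrist_force: [-0.8, -0.6, 0.6]
gripper_width: 0.0004
[0.46479763 0.06308761 0.21840822] [ 9.003e-01  4.353e-01 -1.000e-04  4.000e-04] [-0.82224959 -0.6061785   0.61585594] 0.0003638534978768674 5.9
```

View pics/side_6.png

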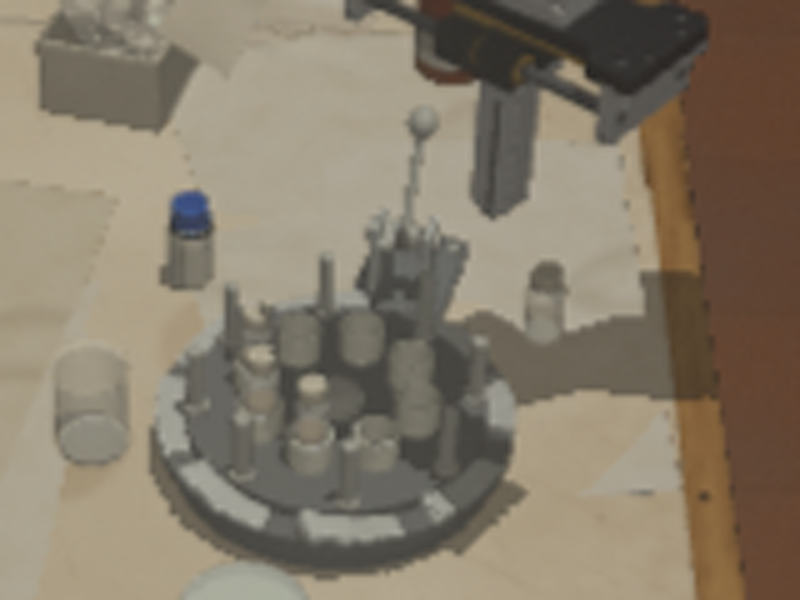

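View pics/top_6.png

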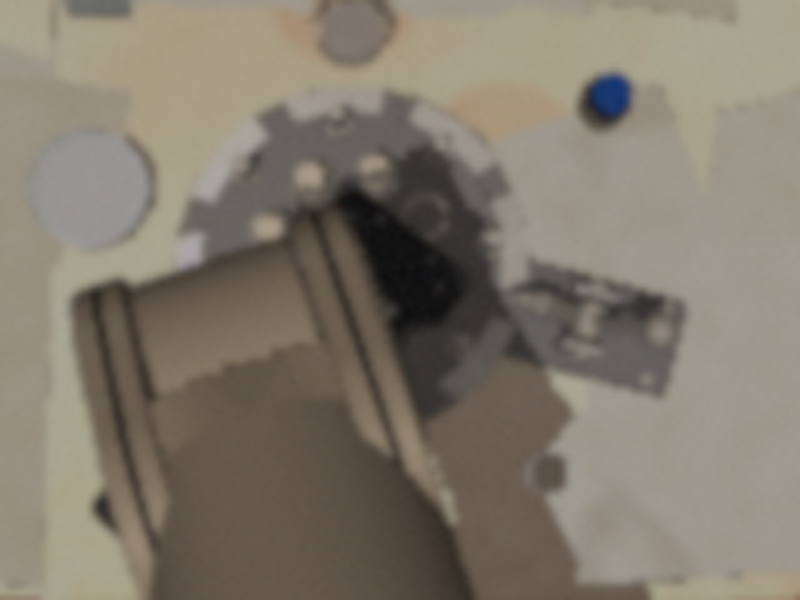

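```bash
python3 - <<'E'
from plan import *
print((proj("top",w(s,[[0,-.172,.117],[0,-.108,.117]]))-[200,180])*5,(proj("side",w(s,[[0,-.172,.117],[0,-.108,.117],[-.074,.031,.083]]))-[230,135])*5)
E
python3 -m jog '[{"tx":0.001,"ty":0.002,"tz":-0.02,"ax":0,"ay":0,"az":0},{"tx":0.001,"ty":0.002,"tz":-0.055,"ax":0,"ay":0,"az":0},{"tx":0.001,"ty":0.002,"tz":-0.09,"ax":0,"ay":0,"az":0},{"tx":0.001,"ty":0.002,"tz":-0.12,"ax":0,"ay":0,"az":0},{"tx":0.001,"ty":0.002,"tz":-0.138,"ax":0,"ay":0,"az":0},{"tx":0.001,"ty":0.002,"tz":-0.1425,"ax":0,"ay":0,"az":0},{"tx":0.001,"ty":0.002,"tz":-0.1425,"ax":0,"ay":0,"az":0},{"tx":0.001,"ty":0.002,"tz":-0.1425,"ax":0,"ay":0,"az":0}]'
python3 look.py 7 side
```

```text
[[654.36162645 333.35903755]
 [540.63305423 300.83089568]] [[427.93713308 120.35604525]
 [397.33564526 181.70493339]
 [452.13930961 407.29343141]]
time_s: 6.8
tcp_pos: [0.4663, 0.0662, 0.0767]
tool_rot: [0.9, 0.435, 0.001, 0.0]
wrist_force: [0.0, 0.9, 0.5]
gripper_width: 0.0004
[0.46626542 0.06619677 0.07673809] [9.002e-01 4.354e-01 8.000e-04 2.000e-04] [0.04143312 0.93075384 0.45762173] 0.00037487750042259336 6.8
```

View pics/side_7.png

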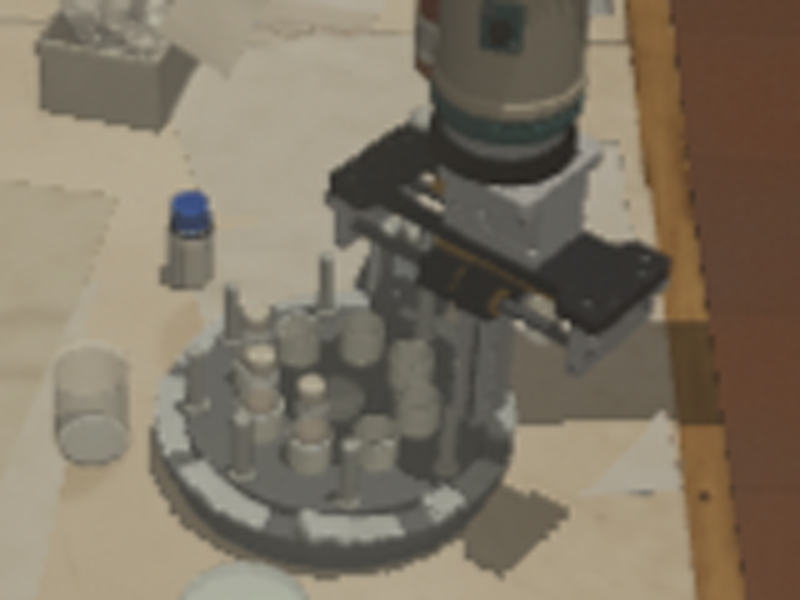

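The ball is raised: (424, 122) in the side crop, against a predicted (428, 120). The tip stands behind push_peg between two pegs. I'll sweep most of the notch, slowing near the end.

```bash
python3 -m jog '[{"tx":0.003,"ty":0.004,"tz":0,"ax":0,"ay":0,"az":0},{"tx":0.006,"ty":0.0078,"tz":0,"ax":0,"ay":0,"az":0},{"tx":0.008,"ty":0.011,"tz":0,"ax":0,"ay":0,"az":-0.026},{"tx":0.0092,"ty":0.0128,"tz":0,"ax":0,"ay":0,"az":-0.052},{"tx":0.0115,"ty":0.0163,"tz":0,"ax":0,"ay":0,"az":-0.103},{"tx":0.014,"ty":0.0196,"tz":0,"ax":0,"ay":0,"az":-0.155},{"tx":0.0167,"ty":0.0229,"tz":0,"ax":0,"ay":0,"az":-0.207},{"tx":0.0195,"ty":0.0259,"tz":0,"ax":0,"ay":0,"az":-0.258},{"tx":0.0225,"ty":0.0289,"tz":0,"ax":0,"ay":0,"az":-0.31},{"tx":0.0256,"ty":0.0317,"tz":0,"ax":0,"ay":0,"az":-0.362},{"tx":0.0289,"ty":0.0343,"tz":0,"ax":0,"ay":0,"az":-0.413},{"tx":0.0323,"ty":0.0367,"tz":0,"ax":0,"ay":0,"az":-0.465},{"tx":0.0358,"ty":0.039,"tz":0,"ax":0,"ay":0,"az":-0.517},{"tx":0.0395,"ty":0.041,"tz":0,"ax":0,"ay":0,"az":-0.568},{"tx":0.0432,"ty":0.0429,"tz":0,"ax":0,"ay":0,"az":-0.62},{"tx":0.0453,"ty":0.0438,"tz":0,"ax":0,"ay":0,"az":-0.648},{"tx":0.0471,"ty":0.0446,"tz":0,"ax":0,"ay":0,"az":-0.672},{"tx":0.0485,"ty":0.0451,"tz":0,"ax":0,"ay":0,"az":-0.69},{"tx":0.0485,"ty":0.0451,"tz":0,"ax":0,"ay":0,"az":-0.69}]'
python3 look.py 8 side top
```

```text
time_s: 8.75
tcp_pos: [0.5141, 0.1117, 0.076]
tool_rot: [0.994, 0.106, 0.0, 0.0]
wrist_force: [-0.1, 0.8, -0.1]
gripper_width: 0.0001
[0.51407207 0.11174857 0.07596019] [9.944e-01 1.056e-01 2.000e-04 0.000e+00] [-0.12832681  0.79603078 -0.13321497] 0.000134981482392432 8.75
```

View pics/side_8.png

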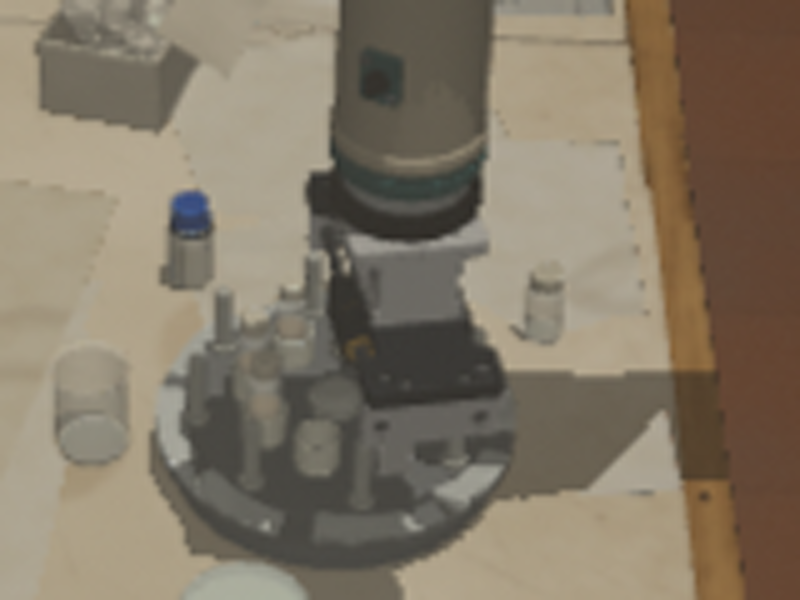

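View pics/top_8.png

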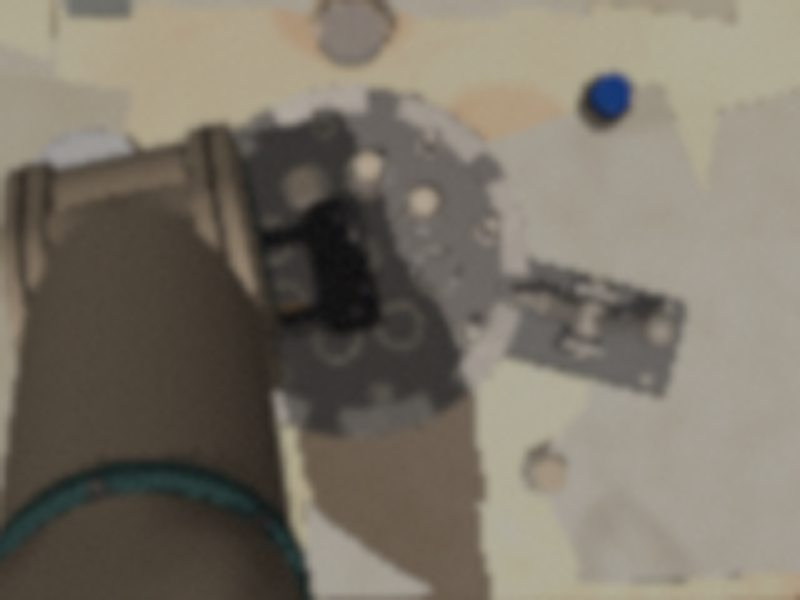

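The table has turned about −0.69. Vial caps now sit at (424, 200), (368, 165) and (303, 183), about 7 px short of one pitch. I'll push the last 0.09 slowly.

```bash
python3 -m jog '[{"tx":0.0013,"ty":0.0005,"tz":0,"ax":0,"ay":0,"az":-0.018},{"tx":0.0027,"ty":0.001,"tz":0,"ax":0,"ay":0,"az":-0.036},{"tx":0.0041,"ty":0.0015,"tz":0,"ax":0,"ay":0,"az":-0.054},{"tx":0.0055,"ty":0.002,"tz":0,"ax":0,"ay":0,"az":-0.072},{"tx":0.0064,"ty":0.0022,"tz":0,"ax":0,"ay":0,"az":-0.083},{"tx":0.0069,"ty":0.0024,"tz":0,"ax":0,"ay":0,"az":-0.09},{"tx":0.0069,"ty":0.0024,"tz":0,"ax":0,"ay":0,"az":-0.09},{"tx":0.0069,"ty":0.0024,"tz":0,"ax":0,"ay":0,"az":-0.09}]'
python3 look.py 9 side top
```

```text
time_s: 9.65
tcp_pos: [0.521, 0.1141, 0.076]
tool_rot: [0.998, 0.061, 0.0, -0.0]
wrist_force: [0.1, 0.5, 0.2]
gripper_width: 0.0007
[0.52095072 0.11414955 0.07599962] [ 9.981e-01  6.090e-02  2.000e-04 -1.000e-04] [0.11377825 0.51585805 0.24481168] 0.0007433817151759 9.65
```

View pics/side_9.png

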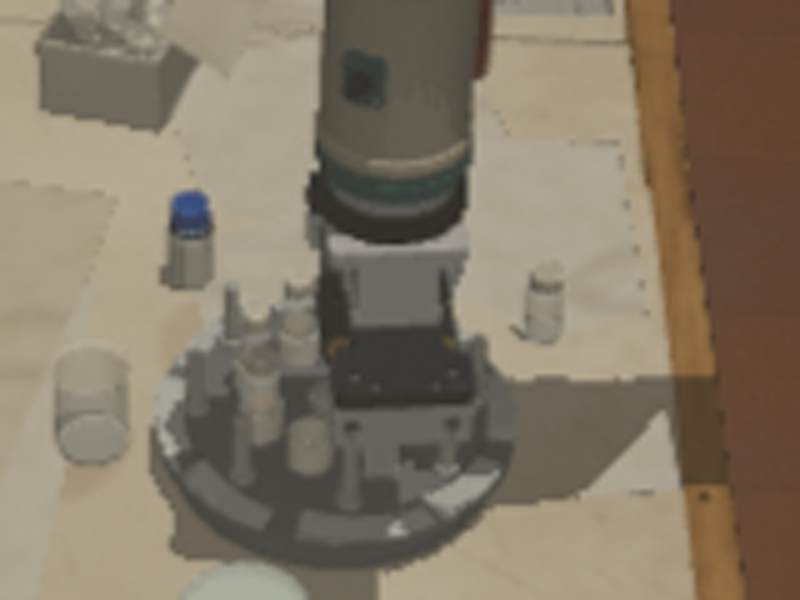

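View pics/top_9.png

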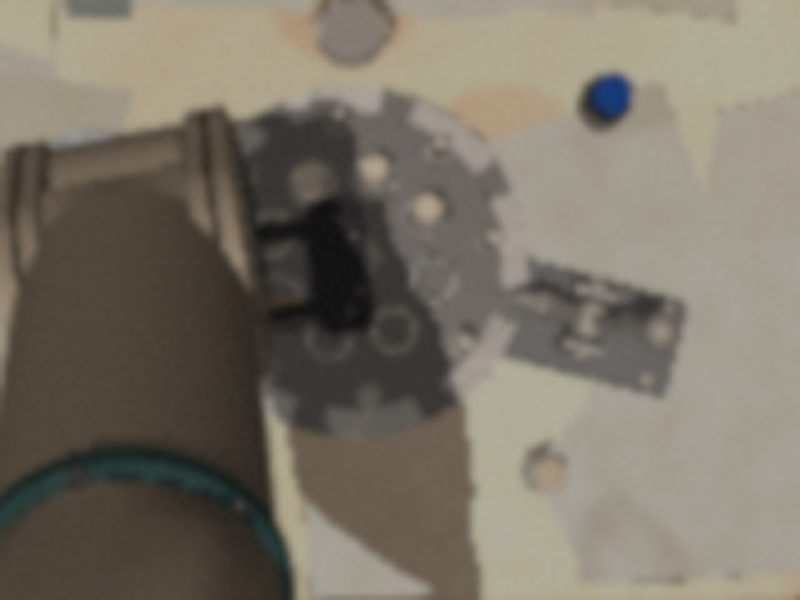

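The angle matches one pitch: vial_2's cap is at (374, 168), where vial_1's cap was at (375, 168), and the cups and pegs fall on their original places. Next I back off, lift and cross to the outer side of the ball.

```bash
python3 -m jog '[{"tx":-0.004,"ty":-0.0005,"tz":0,"ax":0,"ay":0,"az":0},{"tx":-0.009,"ty":-0.001,"tz":0,"ax":0,"ay":0,"az":0},{"tx":-0.012,"ty":-0.0014,"tz":0,"ax":0,"ay":0,"az":0},{"tx":-0.012,"ty":-0.0014,"tz":0.01,"ax":0,"ay":0,"az":0},{"tx":-0.012,"ty":-0.0014,"tz":0.04,"ax":0,"ay":0,"az":0},{"tx":-0.012,"ty":-0.0014,"tz":0.08,"ax":0,"ay":0,"az":0},{"tx":-0.012,"ty":-0.0014,"tz":0.12,"ax":0,"ay":0,"az":0},{"tx":-0.012,"ty":-0.0014,"tz":0.14,"ax":0,"ay":0,"az":0},{"tx":-0.012,"ty":-0.0014,"tz":0.1425,"ax":0,"ay":0,"az":0}]'
python3 -m jog '[{"tx":-0.001,"ty":-0.015,"tz":0,"ax":0,"ay":0,"az":0.06},{"tx":-0.003,"ty":-0.04,"tz":0,"ax":0,"ay":0,"az":0.16},{"tx":-0.006,"ty":-0.075,"tz":0,"ax":0,"ay":0,"az":0.29},{"tx":-0.009,"ty":-0.11,"tz":0,"ax":0,"ay":0,"az":0.42},{"tx":-0.011,"ty":-0.145,"tz":0,"ax":0,"ay":0,"az":0.55},{"tx":-0.014,"ty":-0.18,"tz":0,"ax":0,"ay":0,"az":0.68},{"tx":-0.016,"ty":-0.21,"tz":0,"ax":0,"ay":0,"az":0.81},{"tx":-0.018,"ty":-0.24,"tz":0,"ax":0,"ay":0,"az":0.94},{"tx":-0.02,"ty":-0.26,"tz":0,"ax":0,"ay":0,"az":1.06},{"tx":-0.0205,"ty":-0.268,"tz":0,"ax":0,"ay":0,"az":1.14},{"tx":-0.0205,"ty":-0.271,"tz":0,"ax":0,"ay":0,"az":1.169},{"tx":-0.0205,"ty":-0.271,"tz":0,"ax":0,"ay":0,"az":1.169},{"tx":-0.0205,"ty":-0.271,"tz":0,"ax":0,"ay":0,"az":1.169}]'
python3 look.py 10 side top
```

```text
time_s: 10.65
tcp_pos: [0.5108, 0.113, 0.222]
tool_rot: [0.998, 0.061, 0.003, -0.001]
wrist_force: [-0.2, -0.2, 0.1]
gripper_width: 0.0003
time_s: 11.95
tcp_pos: [0.4878, -0.1581, 0.2179]
tool_rot: [0.799, 0.601, -0.0, -0.001]
wrist_force: [-0.4, 0.7, 0.2]
gripper_width: 0.0
[ 0.4878478  -0.1580678   0.21788913] [ 7.991e-01  6.012e-01 -3.000e-04 -6.000e-04] [-0.39108206  0.70556678  0.19950439] 3.853369990893234e-06 11.95
```

View pics/side_10.png

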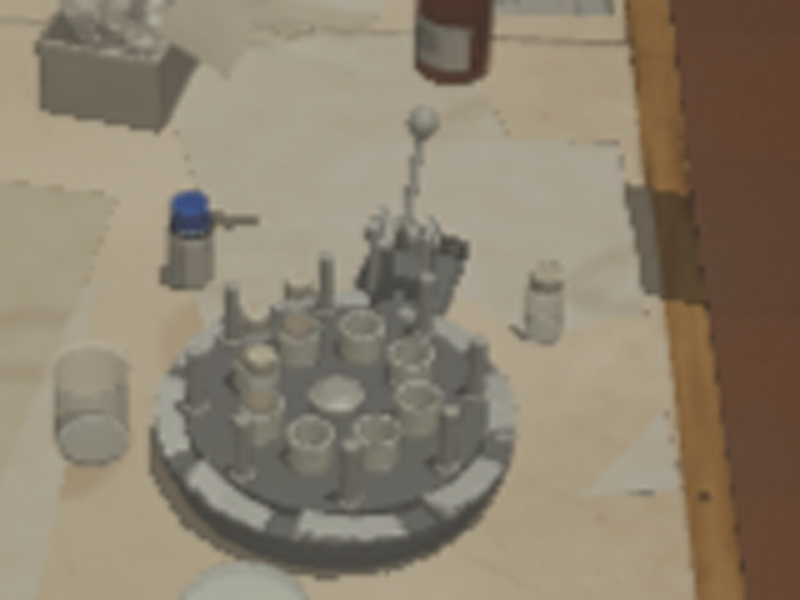

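View pics/top_10.png

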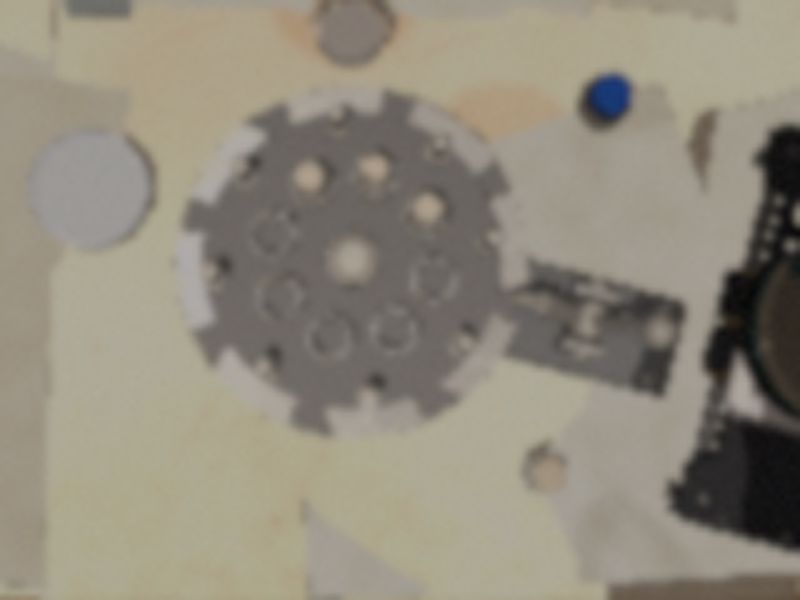

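Unobstructed view: the ball is still up at (424, 122) in the side crop, all three vials stand in their cups, and the teeth look the same as at the start. A quick registration will give a tighter angle before I drop the pawl.

Run:
```python
from plan import *
import cv2
def polar(f,z=.034):
    g=cv2.GaussianBlur(cv2.cvtColor(np.load(f)['p'],cv2.COLOR_RGB2GRAY),(0,0),.6).astype(np.float32)
    a=np.arange(0,360,.25); rr=np.arange(.064,.103,.001)
    A,Rr=np.meshgrid(np.radians(a),rr)
    P=np.stack([s[0]+Rr*np.cos(A),s[1]+Rr*np.sin(A),0*A+z],-1).reshape(-1,3)
    q=proj("top",P).astype(np.float32).reshape(*A.shape,2)
    return cv2.remap(g,q[...,0],q[...,1],cv2.INTER_CUBIC)
a=polar("top0.npz");b=polar("top_10.npz")
ang=np.arange(0,360,.25); m=~((ang>225)&(ang<285)) # drop pawl sector; base -y at 254
best=[]
for k in range(-40,41):
    d=(np.roll(a,k,1)-b)[:,m]; d-=d.mean(); best.append((float((d**2).mean()),k*.25))
print(sorted(best)[:5], [round(x[0]) for x in best][::4])
```

```text
[(11.11955451965332, 0.5), (11.474457740783691, 0.75), (11.782549858093262, 0.25), (12.818453788757324, 1.0), (13.467795372009277, 0.0)] [405, 372, 333, 290, 243, 195, 146, 100, 60, 30, 13, 13, 28, 56, 94, 139, 187, 235, 281, 325, 364]
```

The angle is about −0.776 (0.5° short), well inside the ±0.06 play. I'll descend outside the ball and push it inward.

```bash
python3 -m jog '[{"tx":0,"ty":0,"tz":-0.02,"ax":0,"ay":0,"az":0},{"tx":0,"ty":0,"tz":-0.05,"ax":0,"ay":0,"az":0},{"tx":0,"ty":0,"tz":-0.08,"ax":0,"ay":0,"az":0},{"tx":0,"ty":0,"tz":-0.096,"ax":0,"ay":0,"az":0},{"tx":0,"ty":0,"tz":-0.1,"ax":0,"ay":0,"az":0},{"tx":0,"ty":0,"tz":-0.1,"ax":0,"ay":0,"az":0},{"tx":0,"ty":0,"tz":-0.1,"ax":0,"ay":0,"az":0}]'
python3 look.py 11 side
```

```text
time_s: 12.75
tcp_pos: [0.4891, -0.1583, 0.1193]
tool_rot: [0.799, 0.602, 0.001, 0.001]
wrist_force: [0.2, 0.1, 1.0]
gripper_width: 0.0006
[ 0.48906045 -0.15830281  0.11930008] [7.988e-01 6.016e-01 5.000e-04 6.000e-04] [0.24725267 0.07167968 0.96153831] 0.000597096993062972 12.75
```

View pics/side_11.png

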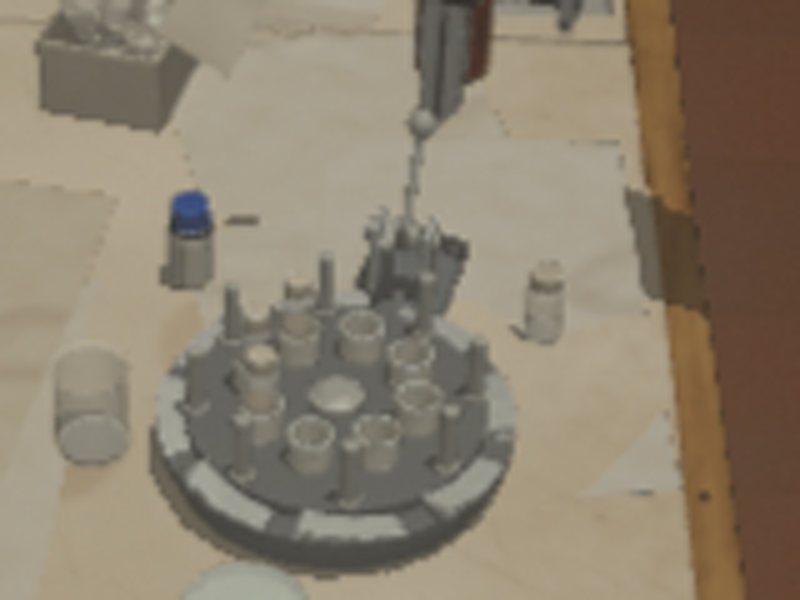

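The tip is outside the ball; it spans columns 418–465 behind the ball at (422, 122). Push inward.

```bash
python3 -m jog '[{"tx":0.002,"ty":0.004,"tz":0,"ax":0,"ay":0,"az":0},{"tx":0.0035,"ty":0.0077,"tz":0,"ax":0,"ay":0,"az":0},{"tx":0.005,"ty":0.0115,"tz":0,"ax":0,"ay":0,"az":0},{"tx":0.0062,"ty":0.0154,"tz":0,"ax":0,"ay":0,"az":0},{"tx":0.0073,"ty":0.0192,"tz":0,"ax":0,"ay":0,"az":0},{"tx":0.0084,"ty":0.023,"tz":0,"ax":0,"ay":0,"az":0},{"tx":0.0095,"ty":0.027,"tz":0,"ax":0,"ay":0,"az":0},{"tx":0.0106,"ty":0.0308,"tz":0,"ax":0,"ay":0,"az":0},{"tx":0.0117,"ty":0.0346,"tz":0,"ax":0,"ay":0,"az":0},{"tx":0.0128,"ty":0.0385,"tz":0,"ax":0,"ay":0,"az":0},{"tx":0.0139,"ty":0.0423,"tz":0,"ax":0,"ay":0,"az":0},{"tx":0.015,"ty":0.0462,"tz":0,"ax":0,"ay":0,"az":0},{"tx":0.0161,"ty":0.05,"tz":0,"ax":0,"ay":0,"az":0},{"tx":0.0172,"ty":0.054,"tz":0,"ax":0,"ay":0,"az":0},{"tx":0.0183,"ty":0.0577,"tz":0,"ax":0,"ay":0,"az":0},{"tx":0.0183,"ty":0.0577,"tz":0,"ax":0,"ay":0,"az":0},{"tx":0.0183,"ty":0.0577,"tz":0,"ax":0,"ay":0,"az":0}]'
python3 look.py 12 side
```

```text
time_s: 14.5
tcp_pos: [0.5066, -0.1007, 0.1185]
tool_rot: [0.799, 0.602, -0.0, 0.0]
wrist_force: [-0.6, -0.9, 0.5]
gripper_width: 0.0009
[ 0.50657714 -0.10067682  0.11846594] [ 7.988e-01  6.016e-01 -1.000e-04  0.000e+00] [-0.58241275 -0.87974627  0.45548389] 0.0008923675699603003 14.5
```

View pics/side_12.png

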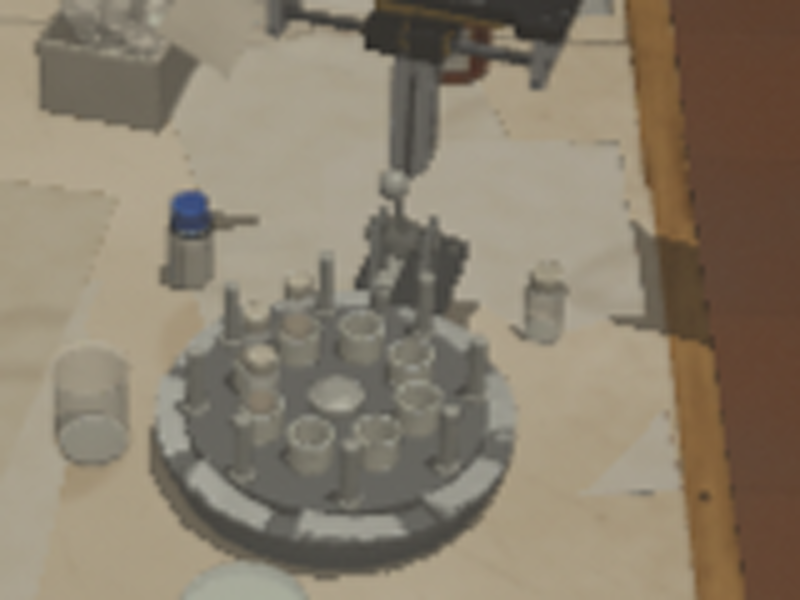

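The ball is at (394, 184), against (394, 183) with the pawl down at the start. I'll retreat and check with both cameras.

```bash
python3 -m jog '[{"tx":-0.003,"ty":-0.01,"tz":0,"ax":0,"ay":0,"az":0},{"tx":-0.004,"ty":-0.015,"tz":0.02,"ax":0,"ay":0,"az":0},{"tx":-0.005,"ty":-0.02,"tz":0.06,"ax":0,"ay":0,"az":0},{"tx":-0.012,"ty":-0.05,"tz":0.1,"ax":0,"ay":0,"az":0},{"tx":-0.02,"ty":-0.09,"tz":0.11,"ax":0,"ay":0,"az":0},{"tx":-0.03,"ty":-0.13,"tz":0.11,"ax":0,"ay":0,"az":0},{"tx":-0.04,"ty":-0.16,"tz":0.11,"ax":0,"ay":0,"az":0},{"tx":-0.045,"ty":-0.175,"tz":0.11,"ax":0,"ay":0,"az":0},{"tx":-0.045,"ty":-0.18,"tz":0.11,"ax":0,"ay":0,"az":0},{"tx":-0.045,"ty":-0.18,"tz":0.11,"ax":0,"ay":0,"az":0}]'
python3 look.py 13 side top
python3 - <<'E'
from plan import *
import cv2
def polar(f,z=.034):
    g=cv2.GaussianBlur(cv2.cvtColor(np.load(f)['p'],cv2.COLOR_RGB2GRAY),(0,0),.6).astype(np.float32)
    a=np.arange(0,360,.25); rr=np.arange(.064,.103,.001)
    A,Rr=np.meshgrid(np.radians(a),rr)
    P=np.stack([s[0]+Rr*np.cos(A),s[1]+Rr*np.sin(A),0*A+z],-1).reshape(-1,3)
    q=proj("top",P).astype(np.float32).reshape(*A.shape,2)
    return cv2.remap(g,q[...,0],q[...,1],cv2.INTER_CUBIC)
a=polar("top0.npz");b=polar("top_13.npz")
ang=np.arange(0,360,.25); m=~((ang>225)&(ang<285))
print(sorted((float(((np.roll(a,k,1)-b)[:,m]).var()),k*.25) for k in range(-40,41))[:3])
S0=np.load("side0.npz")['p'].astype(float);S1=np.load("side_13.npz")['p'].astype(float)
d=np.abs(S0-S1).max(2); print("pawl patch diff",d[165:200,300:325].mean(), "peak",d[165:200,300:325].max())
E
```

```text
time_s: 15.55
tcp_pos: [0.4612, -0.2815, 0.2284]
tool_rot: [0.799, 0.601, 0.0, -0.0]
wrist_force: [0.3, 0.6, 0.2]
gripper_width: 0.0006
[ 0.46121085 -0.2815077   0.22838711] [ 0.7994  0.6008  0.     -0.    ] [0.34090642 0.5558781  0.22567351] 0.0005588764749425015 15.55
[(11.553943634033203, 0.5), (11.901009559631348, 0.75), (12.233304977416992, 0.25)]
pawl patch diff 1.5782857142857143 peak 27.0
```

View pics/side_13.png

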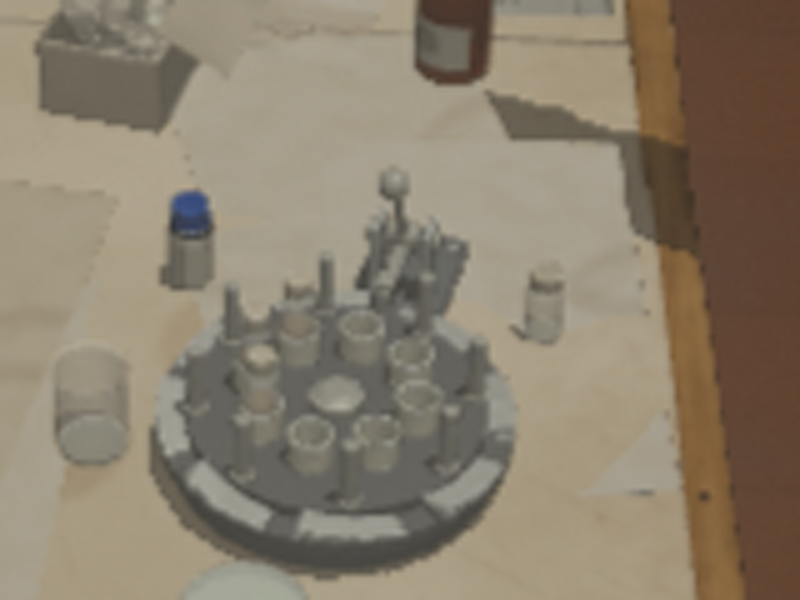

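View pics/top_13.png

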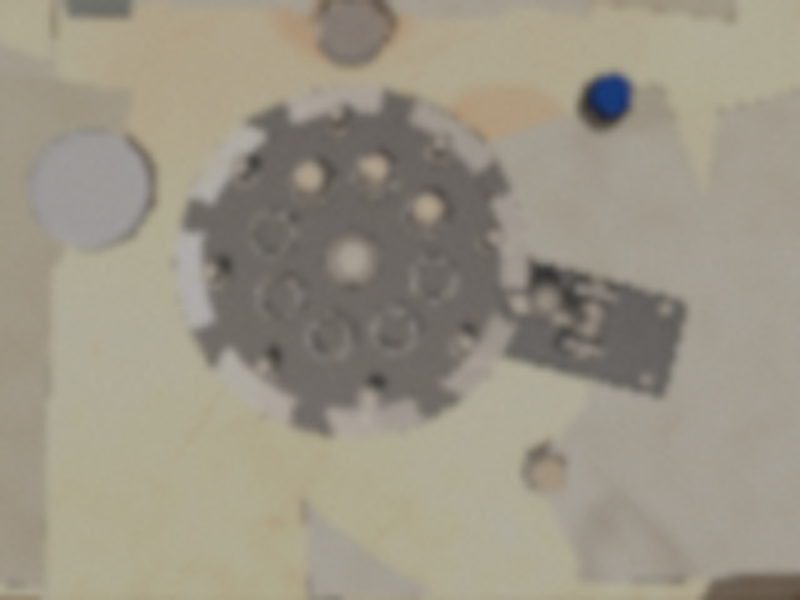

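Both views show the pawl as it was at the start: ball at (394, 184) side and (547, 297) top. The turntable is one pitch back, the vials are standing and the bystanders haven't moved. Handing in.

```bash
python3 -c "
from station import bot
print(bot.get_state()['dq'].round(3)); print(bot.finish_job())"
```

```text
[-0.016 -0.001 -0.003  0.003  0.001  0.001  0.001]
the job is handed in; nothing more can be done
None
```

The turntable is back by one notch with the pawl seated, and the job was handed in at about 15.7 s of the 62 s allowed.

With the gripper shut, I pushed the ball outward until the pawl stayed up. I then pushed push_peg clockwise along its arc, backed off, and pushed the ball inward until the pawl fell.

**Last checks:**
- **Turntable:** image registration puts it at about −0.776 rad, 0.5° short of one notch and well inside the ±0.06 play. It read the same after the pawl dropped.
- **Pawl:** the ball is back within about 1 px of its starting "down" position in the side view, and looks the same in the top view. That agrees with the nose sitting fully in the notch rather than on the ramp.
- **Vials and bystanders:** all three vials stand in their cups. The bystanders in the close-up views around the turntable have not moved. I did not re-check the tall bottle and tip box, but the arm did not work near them.
- **Forces:** wrist forces at the end of each move were about 1 N; I did not record peaks during the moves.
- **Arm:** clear of everything at the end.

No check failed. The first move command was refused because its rows lacked keys, and it moved nothing.

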